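# Hang the meat mallet in its sprung collar

### The arm

A 6-joint arm with a two-finger parallel gripper is mounted at the origin on a cart in front of the work surface, level with it; the furniture and walls round the work are solid. World frame = base frame: x ahead of the robot, y to its left, z up, the work surface at z = 0. Lengths are in m, angles in degrees, forces in N, time in s.
With the tool pointing down it reaches from about 0.3 to 0.825 m from the base axis. Payload 5.4 kg.
Tool frame: the origin (TCP) lies between the finger pads; the fingertips stand 17 mm ahead of it and the grasp point (between the pads) lies 2 mm behind it; z points along the fingers, y is the line along which they close (so a half turn about z gives the same grasp; the last joint's range is limited). The gripper opens to 92 mm and grips with 3 to 60 N. Pads are 20 mm wide; open, the fingers measure 128 mm over their backs; the gripper's body (75 mm by 189 mm) begins 69 mm behind the grasp point.
Start: joints at [-88.814, 9.076, 91.501, -0, 79.423, -12.038], TCP at [0.132, -0.56, 0.232] pointing down, gripper open.
Joint ranges: [-166.64, 166.64], [-54.1, 131.32], [10.49, 154.53], [-73.88, 253.88], [9.74, 151.15], [-171.62, 171.62]. Speed limits (degrees/s): [147.25, 147.25, 180, 180, 180, 180].

### API

Orientations are given as a 3x3 rotation matrix whose columns are the frame's x, y, z axes.
In Python, from plant import * gives the robot as it stands. The module is installed in compiled form; this text tells all that it offers. Calls block until the motion is done:
- move_pose(position, orientation): joint-space move of the TCP to a pose.
- movel(position, rot=None, feed=0.15, contact_N=None): straight line of the TCP; rot=None keeps the orientation; feed is the mean speed in m/s. With contact_N (N) it stops when the force on the tool has changed by that much, and returns True; else False.
- set_joints(angles): joint-space move.
- gripper_to(opening): finger opening in m; the grip force is fixed at half the most; returns when the fingers have stopped.
- sleep(seconds).
- ik(position, orientation): joint angles nearest the present ones, or None.
- state(): the state.
- camera(name): name is "scene" or "top"; returns a dict with "frame" (480x640x3 uint8, blue, green, red), "mtx" (3x3 intrinsics, pixels), "view" (4x4, takes a point from world to camera coordinates). Camera axes: x right, y up, looking along -z (the intrinsics and any distortion apply to the point x, -y, -z); pixel columns grow to the right and rows downward; lengths in m; the calibration is good to about 2 mm. A picture is of the moment at which its call begins. There is no depth.
A pose or a line that the arm cannot do raises IKError and nothing moves.
- hand_in(): hands the job in; it is judged then, once.
The state is a dict: "time": time; "qpos": joint angles; "joint_vel": joint speeds; "tau": joint torques, N m; "position": TCP position; "eef_rot": TCP orientation; "force": force on the tool from outside, world axes, zero at the start; "moment": the same for the moment, N m; "width": finger opening in m; "finger_force": force on a finger pad.
Only numpy, scipy, OpenCV 4.12 (cv2) and the standard library are available. Lean on these libraries where they do the work, as an engineer would, in place of code of your own. Each camera call takes 0.05 s, during which the arm holds its last target. There are 200 camera calls.

### The job

The meat mallet has been left standing in the white utensil pot. Take it out, lower it handle-first through the collar of its stand and press it down against the springs until its head has caught and sits flat on the collar, then let go. Go gently: do not let it fall in, do not keep leaning on it once the head has caught, and leave the pot standing where it is.

Things in the scene. Friction and masses are not known exactly. Their poses are not given: they have to be found in the camera images.
- mallet: meat mallet, 165 mm long, 0.21 to 0.34 kg: metal block head 73 mm long (own x; one end studded), 40 mm wide (own y, smooth flat sides to grip) and 40 mm high, on a steel ferrule and a wooden handle. Origin on the handle's axis at the head's underside, own z from handle to head: head z = 0 to +40 mm, ferrule 0 to -34 mm, handle to -125 mm
- butt (a point): rounded end of the mallet's handle, on its axis, 125 mm below the head's underside. The round handle is at most 20 mm across; the ferrule above it widens evenly from 20 mm across (34 mm below the head) to 26 mm (just under the head)
- pot: plain white ceramic utensil pot, round, 95 mm high, 72 mm across, inside about 62 mm across and 88 mm deep, 0.5 kg, loose; origin at the centre of its underside, own z up. The mallet stands handle down in it, leaning about 26 degrees towards the pot's own +y against the rim, the head's underside about 120 mm above the worktop, the head's own y level
- stand: mallet stand, fixed: round dark foot 128 mm across, 13 mm high, a thin post 46 mm from the middle along own +x, carrying a collar over the middle of the foot. Nothing of it is higher than the collar's top face, 150 mm above the worktop. Origin on the foot's underside on the collar's axis, own z up
- collar: dark steel ring fixed to the stand, axis upright, 47 mm across, 24 mm high, with a 28.4 mm hole right through; origin on the axis at its underside, own z up. Three spring plungers (barrels reach to 35 mm from the axis) poke round noses into the hole to 10.4 mm from the axis, 10 mm below the top face. The mallet must not load the ring with over 35 N
- collar_mouth (a point): centre of the hole in the collar's flat top face; own z up. The mallet is home when its origin is here. The handle drops in freely; from about 19 mm above home the plungers resist the ferrule, rising to some 10 to 22 N, and hold the mallet wherever it is left (its weight does not bring it home). Then the head lands on the rigid face: come down slowly
Not all that is in view belongs to the job. Of the things shaped like the pot, the white one is meant.

How it is judged (in metres and radians):
On the way, in this order (a step that is already met when the one before it is completed fails the run):
1. the mallet is drawn out of the pot, the end of its handle above the pot's rim (height (world z) of butt above 0.105 m), for 0.1 s.
2. held in the gripper, the handle is lowered through the collar (z of butt in the frame of collar_mouth below -0.06 m and horizontal distance between butt and collar_mouth below 0.015 m and contact force between the fingers and mallet above 1 N), for 0.1 s.
At the end, for the whole second after the job is handed in: the mallet hangs at rest in the collar, upright (within 0.06 rad), centred within 3 mm, its head's underside within 1.5 mm of the collar's top face, let go; the pot stands upright within 3 cm of where it was (z of mallet in the frame of collar_mouth between -0.002 and 0.0015 m and horizontal distance between mallet and collar_mouth below 0.003 m and angle between mallet's own z axis and vertical below 0.06 rad and linear speed of mallet below 0.02 m/s and angle between pot's own z axis and vertical below 0.08 rad and distance of pot from where it was at the start of the episode below 0.03 m); the robot touches nothing.
It fails at once if the mallet loads the collar with over 35 N (slammed, jammed or leaned on) (contact force between mallet and collar above 35 N).
It fails at once if the mallet is let fall into the collar (z of butt in the frame of collar_mouth below 0 m and horizontal distance between butt and collar_mouth below 0.02 m and contact force between the fingers and mallet below 0.5 N and linear speed of mallet above 0.25 m/s).
It fails at once if the gripper pushes against the stand with over 20 N (contact force between the fingers and stand above 20 N).
It fails at once if the pot is tipped over (angle between pot's own z axis and vertical above 0.6 rad).
It also fails if it takes over 64 s, if anything falls off the work surface, if the arm or the gripper's body presses on something with over 40 N, if the wrist force passes 120 N, or if a joint passes its speed limit or range.

## Working session

There is one attempt and no reset: what is moved stays moved. The work goes in short steps, each a Python script; the robot and the scene stay as the last script left them, time stands still between calls to the robot, and variables do not carry over. Pictures are saved under pics/ and viewed, at most 10 in all, crops included, and the job is handed in when it is done.

```bash
mkdir -p pics; python3 - <<'E'
from plant import *
import cv2,numpy as np
for n in("scene","top"):
    c=camera(n); cv2.imwrite(f"pics/{n}0.png",c["frame"]); print(n,c["mtx"].round(1).tolist(),c["view"].round(4).tolist(),[k for k in c])
    np.savez(f"{n}0.npz",**{k:c[k] for k in("frame","mtx","view")})
s=state();print(s["time"],s["force"],s["width"])
E
```

```text
scene [[486.2, 0.0, 320.3], [0.0, 486.2, 243.5], [0.0, 0.0, 1.0]] [[-0.4411, -0.8974, -0.0092, 0.3393], [0.5657, -0.286, 0.7735, -0.315], [-0.6967, 0.336, 0.6338, -0.8323], [0.0, 0.0, 0.0, 1.0]] ['frame', 'mtx', 'view']
top [[458.9, 0.0, 313.1], [0.0, 458.9, 241.9], [0.0, 0.0, 1.0]] [[-0.0248, -0.9997, -0.0072, 0.142], [0.9969, -0.0252, 0.0741, -0.4955], [-0.0742, -0.0054, 0.9972, -1.1776], [0.0, 0.0, 0.0, 1.0]] ['frame', 'mtx', 'view']
0.1 [-0.46739124  0.14926991 -0.30205953] 0.09175395164409546
```

View pics/scene0.png

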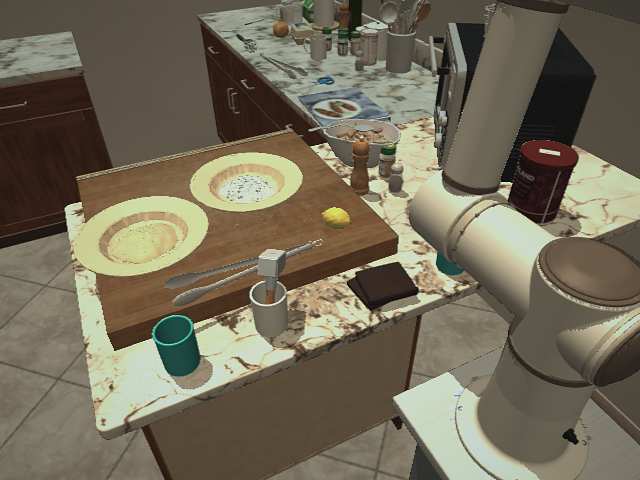

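View pics/top0.png

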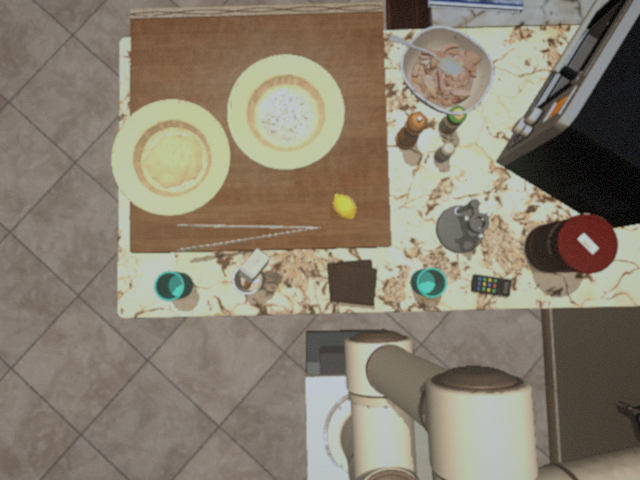

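Candidates:
- Pot: white pot, scene (269,308) and top (249,280). The teal cups at top (174,286) and (428,283) are the wrong colour, and the crock on the far counter, scene (400,50), is out of the work area. I choose the white one.
- Mallet: grey head at top (253,263), scene (271,262).
- Stand: dark round thing at top (463,227), hidden behind the arm in the scene view.

I'll check these in one close crop.

```bash
python3 - <<'E'
import cv2,numpy as np
s=cv2.imread("pics/scene0.png");t=cv2.imread("pics/top0.png")
f=lambda im,x,y,w,h,k:cv2.resize(im[y:y+h,x:x+w],None,fx=k,fy=k,interpolation=cv2.INTER_CUBIC)
a=f(t,220,240,66,66,6);b=f(t,430,194,66,66,6);c=f(s,240,240,66,100,4)
im=np.zeros((400,264+792,3),np.uint8);im[:396,:396]=a;im[:396,396:792]=b;im[:,792:]=c
cv2.imwrite("pics/crop1.png",cv2.resize(im,None,fx=.757,fy=.757))
E
```

```text
(no output)
```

View pics/crop1.png

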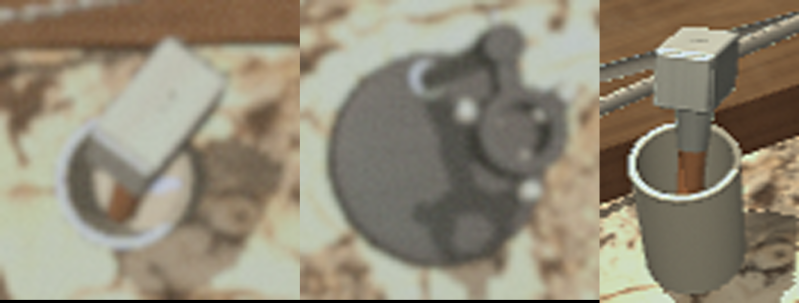

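Crop shows the mallet head in the white pot (top rim centre about (248,280)), leaning up and to the right in the top image. The collar ring is near top (477,223) and its foot centre near (459,229). Next is a larger crop of the head in both views to pick corners.

```bash
python3 - <<'E'
import cv2,numpy as np
s=cv2.imread("pics/scene0.png");t=cv2.imread("pics/top0.png")
def f(im,x,y,w,h,k):
    o=cv2.resize(im[y:y+h,x:x+w],None,fx=k,fy=k,interpolation=cv2.INTER_CUBIC)
    for i in range(0,w,5):
        cv2.line(o,(i*k,0),(i*k,6 if i%10 else 14),(0,0,255),1)
        if i%10==0: cv2.putText(o,str(x+i),(i*k+2,24),0,.35,(0,0,255))
    for i in range(0,h,5):
        cv2.line(o,(0,i*k),(6 if i%10 else 14,i*k),(0,0,255),1)
        if i%10==0: cv2.putText(o,str(y+i),(0,i*k+11),0,.35,(255,0,255))
    return o
cv2.imwrite("pics/crop2.png",np.hstack([f(t,230,245,44,54,9),f(s,248,245,44,54,9)]))
E
```

```text
(no output)
```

View pics/crop2.png

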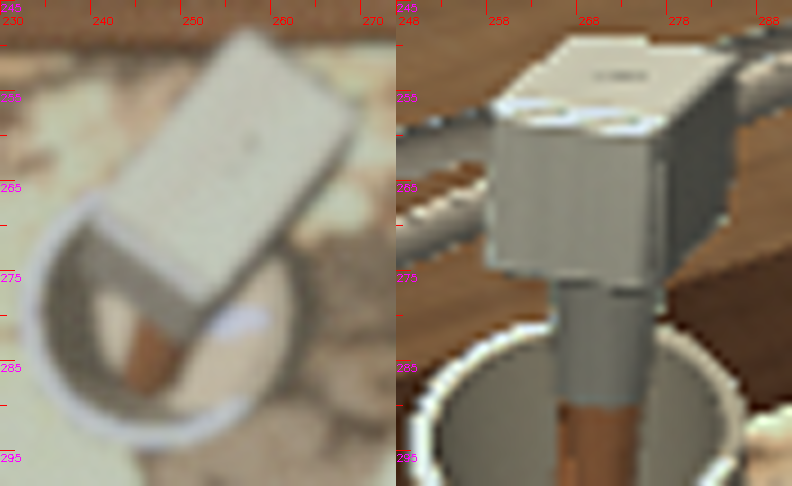

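```bash
cat > h.py <<'E'
import numpy as np,cv2
def ray(c,p):
    d=np.linalg.inv(c["mtx"])@[p[0],p[1],1.]; R=c["view"][:3,:3]; o=-R.T@c["view"][:3,3]
    v=R.T@(d*[1,-1,-1]); return o,v/np.linalg.norm(v)
def plane(c,p,z):
    o,v=ray(c,p); return o+v*(z-o[2])/v[2]
def tri(obs):
    A=np.zeros((3,3));b=np.zeros(3)
    for c,p in obs:
        o,v=ray(c,p);P=np.eye(3)-np.outer(v,v);A+=P;b+=P@o
    x=np.linalg.solve(A,b); return x,[np.linalg.norm(np.cross(x-ray(c,p)[0],ray(c,p)[1])) for c,p in obs]
def proj(c,x):
    q=c["mtx"]@((c["view"][:3,:3]@x+c["view"][:3,3])*[1,-1,-1]); return q[:2]/q[2]
E
python3 - <<'E'
from h import *
t=np.load("top0.npz");s=np.load("scene0.npz")
f=lambda u,o:np.array(o)+(np.array(u)+.5)/9-.5
T=dict(A=(245,28),B=(357,108),C=(205,303),D=(95,210));S=dict(A=(572-396,37),B=(737-396,55),C=(660-396,133),D=(494-396,105))
X={}
for k in "ABCD":
    X[k],e=tri([(t,f(T[k],(230,245))),(s,f(S[k],(248,245)))]);print(k,X[k].round(4),np.round(e,4))
n=lambda a,b:np.linalg.norm(X[a]-X[b]).round(4)
print("AB",n('A','B'),"DC",n('D','C'),"AD",n('A','D'),"BC",n('B','C'))
ex=(X['A']+X['B']-X['C']-X['D'])/2;ex/=np.linalg.norm(ex);ey=(X['A']+X['D']-X['B']-X['C'])/2;ey/=np.linalg.norm(ey)
print("long",ex.round(3),"tilt",np.degrees(np.arcsin(-ex[2])),"yaw",np.degrees(np.arctan2(ex[1],ex[0])),"wide",ey.round(3),"yaw-90",np.degrees(np.arctan2(ey[1],ey[0]))-90)
print("top centre",sum(X.values())/4)
print("pot rim",plane(t,f((165,318),(230,245)),.095))
# foot
im=t["frame"];m=((im.max(2)<100)&(im.max(2).astype(int)-im.min(2)<25)).astype(np.uint8)
m[:195]=0;m[262:]=0;m[:,:430]=0;m[:,500:]=0
c=max(cv2.findContours(m,0,1)[0],key=cv2.contourArea)[:,0].astype(float)
l=c[(c[:,0]<452)]; x,y=l.T;a=np.linalg.lstsq(np.c_[x,y,np.ones(len(x))],x**2+y**2,rcond=None)[0];p=a[:2]/2
print("foot px",p,"r",np.sqrt(a[2]+p@p),plane(t,p,.013),"collar",plane(t,(477.3,222.6),.15))
E
```

```text
A [0.4799 0.2613 0.1393] [0.0002 0.0002]
B [0.4578 0.2314 0.1394] [0.001 0.001]
C [0.4085 0.2679 0.169 ] [0.0007 0.0007]
D [0.4327 0.2956 0.1688] [0.0004 0.0004]
AB 0.0372 DC 0.0368 AD 0.0654 BC 0.0681
long [ 0.723 -0.53  -0.443] tilt 26.281151422311215 yaw -36.20661460192462 wide [ 0.627  0.779 -0.003] yaw-90 -38.79318662306602
top centre [0.4447276  0.2640504  0.15410929]
pot rim [0.40489528 0.28968607 0.095     ]
foot px [0. 0.] r 0.0 [1.18580317 0.97094929 0.013     ] collar [ 0.52454318 -0.2534507   0.15      ]
```

Head corners triangulate well: lean 26.3°, direction about -37.5°, head top centre (0.445, 0.264, 0.154). Collar is roughly (0.52, -0.25). Next: retract, swing over, and pregrasp along the mallet axis.

```bash
cat >> h.py <<'E'
yaw=np.radians(-37.3);til=np.radians(26.2)
d=np.array([np.cos(yaw),np.sin(yaw),0]);zm=np.sin(til)*d+np.cos(til)*np.array([0,0,1.])
top=np.array([.4447,.2641,.1545])
ey=np.array([-d[1],d[0],0])
def grot(sgn): 
    y=sgn*ey; z=-zm; return np.c_[np.cross(y,z),y,z]
G=top-zm*.017   # TCP at 23 mm above the head's underside
E
python3 - <<'E'
from plant import *
from h import *
def down(yw): 
    c,s=np.cos(yw),np.sin(yw); return np.c_[[c,s,0],[s,-c,0],[0,0,-1]]
s=state();print(s["eef_rot"].round(3).tolist())
R=s["eef_rot"]
movel([.132,-.52,.36])
u=np.array(s["position"][:2])/np.linalg.norm(s["position"][:2])*.43
movel([u[0],u[1],.40])
q=state()["qpos"];q=np.array(q)
q2=q.copy();q2[0]=28
set_joints(q2);print(state()["position"],state()["time"])
for sg in(1,-1):
    for b in(.13,0,-.0):
        print(sg,b,ik(G+zm*b,grot(sg)))
    print("up",ik(G+zm*.16,grot(sg)))
for k in range(0,180,30):
    print("collar",k,ik([.524,-.253,.19],down(np.radians(k))),ik([.524,-.253,.32],down(np.radians(k))))
E
```

```text
[[0.973, 0.229, -0.0], [0.229, -0.973, 0.002], [0.0, -0.002, -1.0]]
[0.30895221 0.299451   0.39927897] 4.7
1 0.13 [  3.11209927  14.60587479  85.90502978  16.8752301   99.60426733
 -49.72448701]
1 0 [  6.91878859  16.52328281  97.48546355  17.98693053  85.63963789
 -50.28920907]
1 -0.0 [  6.91878859  16.52328281  97.48546355  17.98693053  85.63963789
 -50.28920907]
up [  2.30320869  14.84060093  82.57229929  16.77528686 102.80091017
 -49.59013466]
-1 0.13 [  3.11209927  14.60587479  85.90502978  16.8752301   99.60426733
 130.27551299]
-1 0 [  6.91878859  16.52328281  97.48546355  17.98693053  85.63963789
 129.71079093]
-1 -0.0 [  6.91878859  16.52328281  97.48546355  17.98693053  85.63963789
 129.71079093]
up [  2.30320869  14.84060093  82.57229929  16.77528686 102.80091017
 130.40986534]
collar 0 [-3.76637103e+01  1.20097142e+01  9.29593245e+01 -2.54444375e-14
  7.50309613e+01  5.23362897e+01] [-3.76637103e+01  7.60429227e+00  8.32252088e+01 -2.54444375e-14
  8.91704989e+01  5.23362897e+01]
collar 30 [-3.76637103e+01  1.20097142e+01  9.29593245e+01 -2.54444375e-14
  7.50309613e+01  
[... 248 characters left out ...]
9227e+00  8.32252088e+01 -2.54444375e-14
  8.91704989e+01 -7.66371032e+00]
collar 90 [-3.76637103e+01  1.20097142e+01  9.29593245e+01 -2.54444375e-14
  7.50309613e+01 -3.76637103e+01] [-3.76637103e+01  7.60429227e+00  8.32252088e+01 -2.54444375e-14
  8.91704989e+01 -3.76637103e+01]
collar 120 [-3.76637103e+01  1.20097142e+01  9.29593245e+01 -2.54444375e-14
  7.50309613e+01 -6.76637103e+01] [-3.76637103e+01  7.60429227e+00  8.32252088e+01 -2.54444375e-14
  8.91704989e+01 -6.76637103e+01]
collar 150 [-3.76637103e+01  1.20097142e+01  9.29593245e+01 -2.54444375e-14
  7.50309613e+01 -9.76637103e+01] [-3.76637103e+01  7.60429227e+00  8.32252088e+01 -2.54444375e-14
  8.91704989e+01 -9.76637103e+01]
```

```bash
python3 - <<'E'
from plant import *
from h import *
move_pose(G+zm*.12,grot(1))
C={}
for n in("scene","top"):
    c=camera(n);C[n]=c;np.savez(f"{n}1.npz",**c)
s=C["scene"]["frame"];t=C["top"]["frame"]
p=proj(C["scene"],np.array([.524,-.253,.15])).astype(int);q=proj(C["top"],np.array([.524,-.253,.15])).astype(int);print(p,q)
def f(im,p,k,w,h):
    x,y=p[0]-w//2,p[1]-h//2;x=max(0,min(x,640-w));y=max(0,min(y,480-h));print(x,y);return cv2.resize(im[y:y+h,x:x+w],None,fx=k,fy=k,interpolation=cv2.INTER_CUBIC)
a=np.hstack([f(s,p,5,80,100),f(t,q-[15,0],5,80,100)])
cv2.imwrite("pics/crop3.png",a)
cv2.imwrite("pics/s1.png",s)
E
```

```text
[456 173] [477 222]
416 123
422 172
```

View pics/crop3.png

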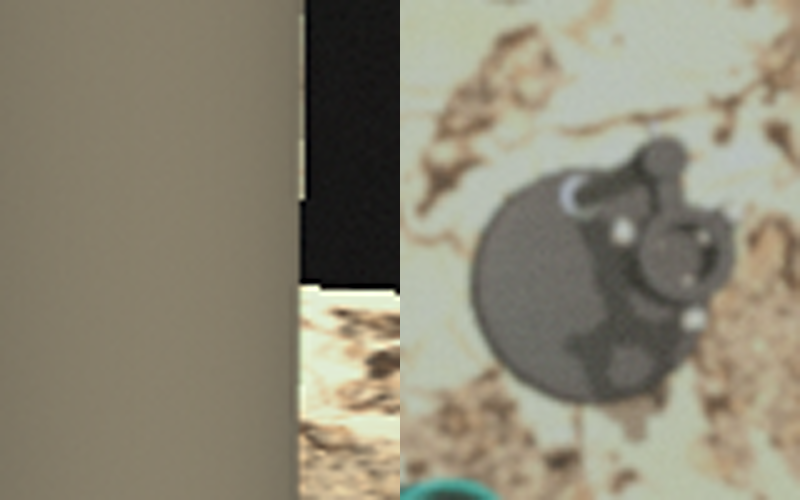

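View pics/s1.png

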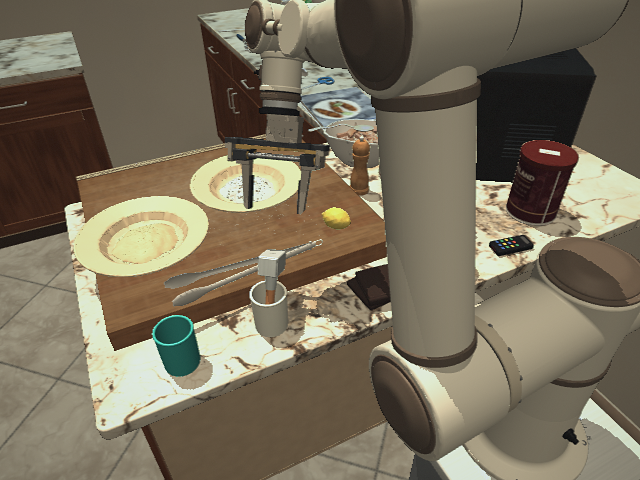

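Scene view: the gripper is at pregrasp above the white pot (269,308). The stand is hidden behind the upper arm; in the top crop the collar ring centre is near px (479,222.6). I'll grasp now.

```bash
python3 - <<'E'
from plant import *
from h import *
movel(G+zm*.03,feed=.15)
print("hit",movel(G,feed=.05,contact_N=6))
s=state();print(s["position"]-G,s["force"].round(1));f0=s["force"]
gripper_to(0.0)
s=state();print(s["width"],s["finger_force"],(s["force"]-f0).round(1),s["time"])
c=camera("scene");np.savez("scene2.npz",**c)
# foot fit in top1
t=np.load("top1.npz");im=t["frame"].astype(int)
v=im.max(2);m=((v<125)&(v-im.min(2)<22)).astype(np.uint8)
m[:200]=0;m[256:]=0;m[:,:434]=0;m[:,492:]=0
m=cv2.morphologyEx(m,cv2.MORPH_OPEN,np.ones((3,3)))
k=max(cv2.findContours(m,0,1)[0],key=cv2.contourArea)[:,0].astype(float)
l=k[k[:,0]<455];print(len(k),len(l))
h=t
# fit circle in world plane z=.013
w=np.array([plane(t,p,.013)[:2] for p in l])
a=np.linalg.lstsq(np.c_[2*w,np.ones(len(w))],(w**2).sum(1),rcond=None)[0];print("foot c",a[:2],"r",np.sqrt(a[2]+a[:2]@a[:2]))
print("collar ring",plane(t,(478.8,222.6),.15))
E
```

```text
hit False
[1.08881518e-04 2.38269139e-05 8.73676089e-05] [-0.4 -0.1  1. ]
0.03994273447817658 29.970107674598694 [ 0.2  0.7 -0.9] 8.0833
169 62
foot c [ 0.52246903 -0.24758142] r 0.054987256170126814
collar ring [ 0.52445424 -0.25692329  0.15      ]
```

```bash
cat >> h.py <<'E'
def down(yw): 
    c,s=np.cos(yw),np.sin(yw); return np.c_[[c,s,0],[s,-c,0],[0,0,-1]]
W=np.radians(142.7)
E
python3 - <<'E'
from plant import *
from h import *
movel(G+zm*.03,feed=.05);print(state()["width"],state()["force"].round(1))
movel(G+zm*.17,feed=.12);s=state();print(s["width"],s["force"].round(1),s["finger_force"])
move_pose([.45,.10,.42],down(W))
C={n:camera(n) for n in("scene","top")}
[np.savez(f"{n}3.npz",**C[n]) for n in C]
s=state();print(s["position"],s["force"].round(1),s["time"])
p=s["position"]
k={n:proj(C[n],np.array(p)-[0,0,.08]).astype(int) for n in C};print(k)
# microwave corner guess
print(plane(C["top"],(500,160),0))
a=[cv2.resize(C[n]["frame"][max(0,k[n][1]-50):max(0,k[n][1]-50)+100,k[n][0]-40:k[n][0]+40],None,fx=5,fy=5,interpolation=cv2.INTER_CUBIC) for n in C]
cv2.imwrite("pics/c4.png",np.hstack(a))
E
```

```text
0.03970226348969063 [ 0.6  0.5 -4.6]
0.04011447500984112 [-0.7 -0.1 -2.9] 29.968607425689697
[0.4499656  0.10044441 0.41734671] [ 0.2  0.5 -2.9] 11.0667
{'scene': array([346, 150]), 'top': array([327, 254])}
[ 0.7074898 -0.3758274  0.       ]
```

View pics/c4.png

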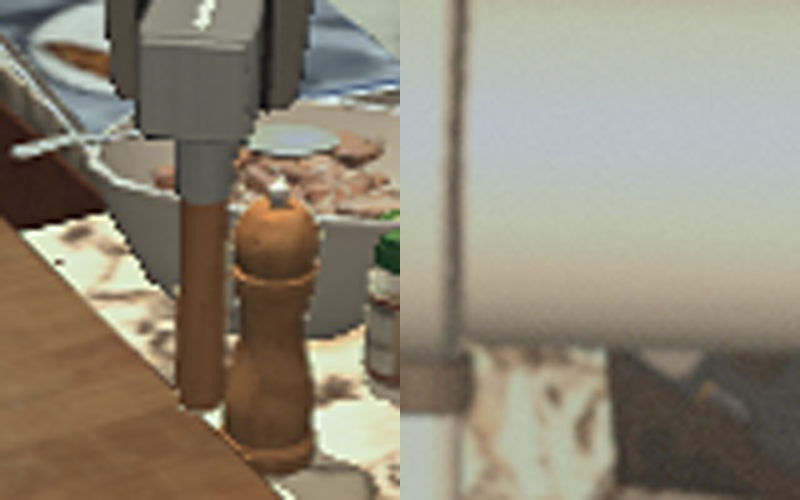

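The mallet is held with its handle hanging (scene crop: ferrule/handle border at (346.6,140.4), butt near (346.3,180)). I'll turn the tool so the possible pitch error about the closing axis becomes visible.

```bash
python3 - <<'E'
from plant import *
from h import *
c=np.load("scene3.npz");p0=np.array([.45,.1004,.4173])
print("pred W",proj(c,p0-[0,0,.057]),proj(c,p0-[0,0,.145]))
move_pose([.45,.10,.42],down(np.radians(64.5)))
sleep(.3)
c=camera("scene");np.savez("scene4.npz",**c);s=state();p=s["position"];print(p,s["eef_rot"][:,2])
print("pred W'",proj(c,p-[0,0,.057]),proj(c,p-[0,0,.145]),"mm/px",1000/486.2*np.linalg.norm((c["view"]@np.r_[p,1])[:3]))
k=proj(c,p-[0,0,.08]).astype(int);o=k-[40,50];print(o)
cv2.imwrite("pics/c5.png",cv2.resize(c["frame"][o[1]:o[1]+100,o[0]:o[0]+80],None,fx=6,fy=6,interpolation=cv2.INTER_CUBIC))
for f,(x0,x1) in(("scene3.npz",(335,356)),("scene4.npz",(335,365))):
    im=np.load(f)["frame"].astype(int)
    for y in range(142,182,4):
        r=im[y,x0:x1];hsv=cv2.cvtColor(r[None].astype(np.uint8),cv2.COLOR_BGR2HSV)[0].astype(int)
        print(f,y,r[:,2].tolist())
E
```

```text
pred W [346.36110644 139.25318952] [345.2325607  180.66570569]
[0.44999586 0.10000079 0.42002865] [ 8.14213751e-05  7.96169697e-06 -9.99999997e-01]
pred W' [346.59295912 137.83946523] [345.44870335 179.40661197] mm/px 1.808953315140728
[306  99]
scene3.npz 142 [100, 100, 103, 102, 105, 105, 100, 72, 81, 87, 95, 99, 98, 99, 95, 88, 85, 108, 134, 180, 166]
scene3.npz 146 [97, 98, 101, 101, 102, 104, 100, 74, 83, 90, 97, 99, 100, 98, 90, 83, 94, 140, 126, 138, 147]
scene3.npz 150 [95, 97, 98, 99, 101, 102, 99, 75, 86, 92, 98, 101, 101, 98, 90, 92, 116, 100, 74, 89, 96]
scene3.npz 154 [75, 87, 90, 93, 95, 97, 94, 76, 88, 94, 100, 100, 97, 94, 88, 91, 107, 132, 213, 104, 61]
scene3.npz 158 [168, 176, 189, 193, 74, 107, 157, 75, 90, 95, 100, 100, 97, 93, 88, 92, 114, 98, 61, 75, 82]
scene3.npz 162 [220, 192, 184, 187, 176, 159, 108, 86, 92, 96, 99, 94, 95, 95, 90, 90, 104, 83, 84, 65, 76]
scene3.npz 166 [149, 172, 148, 118, 111, 138, 101, 86, 92, 97, 98, 95, 98, 96, 90, 91, 105, 81, 83, 74, 73]
scene3.npz 170 [212, 170, 151, 136, 147, 158, 101, 86, 92, 95, 94, 96, 97, 96, 89, 88, 105, 116,
[... 1024 characters left out ...]
7, 156, 67, 82, 90, 93, 96, 96, 94, 98, 94, 89, 98, 82, 84, 65, 76, 77, 79, 79, 80, 82, 83, 83, 84, 81]
scene4.npz 166 [148, 172, 148, 118, 111, 138, 83, 83, 91, 96, 97, 98, 94, 91, 90, 81, 78, 81, 82, 76, 73, 79, 81, 79, 84, 84, 84, 82, 79, 76]
scene4.npz 170 [212, 170, 150, 135, 149, 157, 81, 88, 92, 95, 98, 99, 93, 90, 88, 89, 118, 114, 106, 102, 102, 89, 92, 96, 100, 100, 97, 94, 90, 87]
scene4.npz 174 [141, 133, 109, 179, 170, 140, 82, 89, 93, 96, 98, 98, 93, 92, 87, 87, 112, 115, 118, 120, 117, 111, 103, 103, 102, 104, 99, 102, 102, 100]
scene4.npz 178 [133, 134, 137, 140, 142, 137, 110, 86, 94, 97, 98, 97, 91, 87, 88, 105, 113, 116, 117, 119, 116, 110, 100, 94, 93, 94, 94, 92, 91, 92]
```

View pics/c5.png

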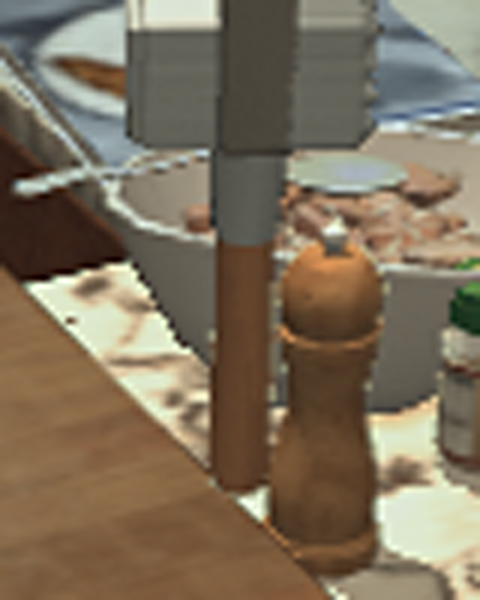

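In the turned view the handle centre is at (346.6,142) and (345.7,176), against predictions of 346.5 and 345.5. So tilt and offset in the hand are about zero. Next I refine the stand centre from edges in the unobstructed top image.

```bash
python3 - <<'E'
from h import *
from scipy.optimize import least_squares
from scipy.ndimage import map_coordinates
t=np.load("top1.npz");g=cv2.cvtColor(t["frame"],cv2.COLOR_BGR2GRAY).astype(float)
g=cv2.GaussianBlur(g,(0,0),.7)
cam=ray(t,(0,0))[0]
def edges(c,r0,r1,angs,sign=1):
    rr=np.arange(r0,r1,.1);o=[]
    for a in angs:
        u=np.array([np.cos(a),np.sin(a)]);P=np.array(c)[:,None]+u[:,None]*rr
        v=map_coordinates(g,[P[1],P[0]],order=1);dv=np.gradient(v,.1)*sign;i=dv.argmax()
        if dv[i]>12:o.append(P[:,i])
    return np.array(o)
def fit(E,zlo,zhi,R,x0):
    def res(x):
        n0=np.array([plane(t,e,(zlo+zhi)/2)[:2] for e in E])-x
        near=(n0@(cam[:2]-x))>0
        w=np.array([plane(t,e,zlo if k else zhi)[:2] for e,k in zip(E,near)])
        return np.linalg.norm(w-x,axis=1)-R
    s=least_squares(res,x0,loss="soft_l1",f_scale=.001,diff_step=1e-3);return s.x,res(s.x)
E=edges((460,229),20,29,np.radians(np.r_[60:300:4]))
x,r=fit(E,0,.013,.064,[.522,-.25]);print("foot",len(E),x,"med res mm",np.median(abs(r))*1e3)
for A in(np.r_[-100:60:5],np.r_[-60:40:5]):
    E=edges((478.8,222.6),8,13,np.radians(A));x,r=fit(E,.15,.15,.0235,[.524,-.257]);print("ring",len(E),x,np.median(abs(r))*1e3)
c=cv2.resize(t["frame"][207:239,462:494],None,fx=16,fy=16,interpolation=cv2.INTER_CUBIC)
th=np.linspace(0,2*np.pi,72)
for R,x0,z in((.0142,x,.15),(.0235,x,.15)):
    for a in th:
        q=(proj(t,np.array([x0[0]+R*np.cos(a),x0[1]+R*np.sin(a),z]))-[462,207]+.5)*16-.5;cv2.circle(c,tuple(int(v) for v in q),1,(0,0,255),-1)
cv2.imwrite("pics/c6.png",c)
E
```

```text
foot 59 [ 0.52531329 -0.25970233] med res mm 0.550376906924277
ring 30 [ 0.52600067 -0.25657551] 0.9683286990474007
ring 20 [ 0.52848141 -0.25693839] 0.9460326323516167
```

View pics/c6.png

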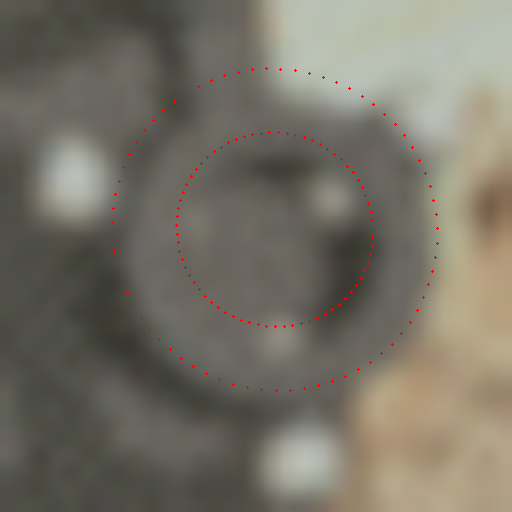

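The fitted circle sits about 1.3 px too high. Ring and hole centre are really near crop (275,248), giving x≈0.5256. The foot fit gives (0.525,-0.260), so I use (0.5256,-0.2575). Next: carry over, then lower carefully and watch side forces.

```bash
python3 - <<'E'
from plant import *
from h import *
X,Y=.5256,-.2575
move_pose([X,Y,.345],down(W));sleep(.3)
s=state();f0=s["force"];m0=s["moment"];print(s["position"],f0.round(2),m0.round(2),s["time"])
for z in(.30,.275,.25,.225,.20):
    h=movel([X,Y,z],feed=.06,contact_N=4);sleep(.15);s=state();print(z,h,s["position"].round(4),(s["force"]-f0).round(2),(s["moment"]-m0).round(3),s["width"].round(4))
    if h:break
print(s["time"])
c=camera("top");np.savez("top5.npz",**c);c2=camera("scene");cv2.imwrite("pics/t5.png",np.hstack([c["frame"][120:320,380:580],c2["frame"][60:260,340:540]]).repeat(2,0).repeat(2,1))
E
```

```text
[ 0.5257225  -0.25714557  0.34518444] [ 0.12  0.08 -1.8 ] [ 0.05 -0.12 -0.  ] 14.675Traceback (most recent call last):
  File "<stdin>", line 7, in <module>
AttributeError: 'float' object has no attribute 'round'
```

```bash
python3 - <<'E'
from plant import *
from h import *
X,Y=.5256,-.2575
f0=np.array([.12,.08,-2.4]);m0=np.array([.05,-.12,0])
for z in(.30,.29,.275,.25,.225,.20):
    h=movel([X,Y,z],feed=.06,contact_N=4);sleep(.15);s=state();print(z,h,s["position"].round(4),(s["force"]-f0).round(2),(s["moment"]-m0).round(3),s["width"])
    if h:break
print(s["time"])
for n in("top","scene"): np.savez(n+"5.npz",**camera(n))
E
```

```text
0.3 False [ 0.5256 -0.2575  0.3   ] [-0.04 -0.37 -0.52] [-0.066 -0.016  0.038] 0.03969211491843502
0.29 False [ 0.5257 -0.2576  0.2901] [-0.14  0.63 -0.73] [-0.127  0.011 -0.002] 0.03993141249682276
0.275 False [ 0.5257 -0.2576  0.2752] [-0.66  0.29 -0.52] [-0.116  0.061 -0.025] 0.03981910820361658
0.25 False [ 0.5258 -0.2576  0.2504] [ 0.06 -0.15 -0.55] [-0.097  0.036  0.025] 0.03980978201238987
0.225 False [ 0.5258 -0.2576  0.2254] [-0.66 -0.63 -0.36] [-0.229  0.039 -0.051] 0.040039941483278205
0.2 False [ 0.5257 -0.2576  0.2003] [ 0.02 -1.09 -1.07] [-0.227  0.18  -0.076] 0.040012519544507366
19.2917
```

```bash
python3 - <<'E'
from plant import *
from h import *
X,Y=.5256,-.2575
def avg():
    sleep(.1);F=[]
    for _ in range(10): sleep(.02);s=state();F.append(np.r_[s["force"],s["moment"]])
    return np.mean(F,0)
for dx,dy in((0,0),(0,.002),(0,-.002),(0,-.004),(0,-.001),(.0025,-.001),(-.0025,-.001)):
    movel([X+dx,Y+dy,.2],feed=.02);a=avg();print(dx,dy,a[:3].round(2),a[3:].round(3))
movel([X,Y-.001,.2],feed=.02);print(state()["time"])
E
```

```text
0 0 [-0.25 -0.86 -2.43] [-0.218 -0.02  -0.001]
0 0.002 [-0.66 -5.26 -3.29] [-1.187 -0.017 -0.018]
0 -0.002 [-0.07  0.01 -3.02] [ 0.085 -0.11  -0.021]
0 -0.004 [-2.26  4.76 -2.2 ] [1.094 0.402 0.026]
0 -0.001 [-0.1   0.19 -2.83] [ 0.048 -0.136  0.001]
0.0025 -0.001 [-1.8   1.8  -2.61] [0.408 0.247 0.018]
-0.0025 -0.001 [ 2.96 -0.05 -3.64] [-0.077 -0.855 -0.002]
23.6083
```

```bash
python3 - <<'E'
from plant import *
from h import *
X,Y=.5260,-.2589
movel([X,Y,.2],feed=.02);sleep(.2)
f0=np.mean([(sleep(.02),state()["force"])[1] for _ in range(8)],0);print(f0.round(2))
z=.2
for z in list(np.arange(.196,.178,-.002))+[.1775]:
    h=movel([X,Y,z],feed=.02,contact_N=9);sleep(.05);s=state();f=s["force"]-f0
    print(round(z,4),h,s["position"].round(4),f.round(1),s["moment"].round(2),round(s["width"],4))
    if f[2]>24 or np.hypot(*f[:2])>8:break
print(s["time"])
E
```

```text
[-0.09  0.09 -2.6 ]
0.196 False [ 0.5259 -0.2588  0.1958] [-0.6  0.6  0.1] [ 0.17 -0.12 -0.03] 0.0397
0.194 False [ 0.5257 -0.2586  0.1936] [-0.9  0.9 -0.9] [0.35 0.09 0.  ] 0.0398
0.192 False [ 0.5257 -0.2586  0.1915] [-1.2  0.9 -1.9] [ 0.47  0.27 -0.02] 0.0394
0.19 False [ 0.5257 -0.2586  0.1896] [-2.8  2.9 -0.2] [ 0.66  0.52 -0.  ] 0.0399
0.188 False [ 0.5256 -0.2587  0.1876] [-3.8  2.2  0. ] [0.7  0.73 0.01] 0.04
0.186 False [ 0.5256 -0.2588  0.1858] [-4.8  3.2  1.9] [ 0.73  0.87 -0.03] 0.0397
0.184 False [ 0.5256 -0.2589  0.1841] [-5.5  3.4  2.2] [ 0.73  0.96 -0.02] 0.0395
0.182 False [ 0.5256 -0.259   0.1823] [-4.8  3.2  2.1] [ 0.7   0.95 -0.01] 0.0398
0.18 False [ 0.5257 -0.2591  0.1805] [-5.   2.6  3.1] [ 0.66  1.01 -0.05] 0.0402
0.178 False [ 0.5258 -0.2592  0.1788] [-4.9  2.5  3. ] [ 0.66  0.98 -0.03] 0.04
0.1775 False [ 0.5258 -0.2593  0.1785] [-6.6  3.2  5.6] [ 0.72  1.23 -0.05] 0.0399
27.5917
```

```bash
python3 - <<'E'
from plant import *
from h import *
f0=np.array([-.09,.09,-2.6])
def rd():
    sleep(.1);return np.mean([(sleep(.02),state()["force"])[1] for _ in range(6)],0)-f0
X,Y=.5260,-.2589;z=.1775
for i in range(3):
    f=rd();print("lat",round(X,5),round(Y,5),f.round(1))
    if np.hypot(*f[:2])<1.5:break
    X+=np.clip(f[0]*.00015,-.0008,.0008);Y+=np.clip(f[1]*.00015,-.0008,.0008)
    movel([X,Y,z],feed=.02)
for z in np.arange(.1765,.1698,-.0007):
    h=movel([X,Y,z],feed=.01,contact_N=8);sleep(.05);s=state();f=s["force"]-f0
    print(round(z,4),h,s["position"].round(4),f.round(1),s["moment"].round(2),round(s["width"],4))
    if f[2]>14 or np.hypot(*f[:2])>8 or h:break
print(s["time"])
E
```

```text
lat 0.526 -0.2589 [-5.9  3.4  5.7]
lat 0.5252 -0.2584 [-4.3  1.1  7.9]
lat 0.52455 -0.25823 [-1.9  0.1  7.8]
0.1765 False [ 0.5253 -0.2589  0.1779] [-2.4  0.1 11.2] [0.15 0.2  0.03] 0.0401
0.1758 False [ 0.5253 -0.2589  0.1776] [-2.2  0.7 11.8] [ 0.22  0.38 -0.01] 0.04
0.1751 False [ 0.5253 -0.2589  0.1771] [-3.5  1.8 13.5] [0.25 0.47 0.  ] 0.0397
0.1744 False [ 0.5253 -0.2589  0.1765] [-2.5  0.6 14.2] [ 0.3   0.43 -0.08] 0.0399
30.1417
```

```bash
python3 - <<'E'
from plant import *
from h import *
f0=np.array([-.09,.09,-2.6])
X,Y=.52425,-.25822
for z in np.arange(.1738,.1675,-.0005):
    h=movel([X,Y,z],feed=.01,contact_N=6);sleep(.08);s=state();f=s["force"]-f0
    print(round(z,4),h,s["position"].round(4),f.round(1),s["moment"].round(2),round(s["width"],4))
    if f[2]>22 or np.hypot(*f[:2])>8 or h:break
print(s["time"])
E
```

```text
0.1738 False [ 0.5253 -0.2589  0.176 ] [-3.8  2.4 14. ] [0.31 0.5  0.01] 0.0397
0.1733 False [ 0.5253 -0.2589  0.1756] [-2.9  1.7 15.4] [0.34 0.54 0.02] 0.0395
0.1728 False [ 0.5253 -0.2589  0.1753] [-3.   2.2 16.7] [ 0.36  0.69 -0.11] 0.0397
0.1723 False [ 0.5254 -0.2589  0.1747] [-3.4  1.1 15.2] [ 0.39  0.61 -0.06] 0.0395
0.1718 False [ 0.5253 -0.2589  0.1741] [-2.6  1.  15.2] [ 0.35  0.54 -0.05] 0.04
0.1713 False [ 0.5253 -0.2589  0.1735] [-4.   1.5 14.6] [ 0.29  0.47 -0.02] 0.0398
0.1708 False [ 0.5254 -0.2589  0.1734] [-2.7  2.  16.7] [ 0.42  0.68 -0.02] 0.0397
0.1703 False [ 0.5254 -0.2589  0.1727] [-3.7  1.9 14.6] [ 0.3   0.53 -0.05] 0.0399
0.1698 False [ 0.5253 -0.259   0.172 ] [-2.9  1.  14.9] [ 0.26  0.52 -0.06] 0.0397
0.1693 False [ 0.5254 -0.2589  0.1715] [-3.2  1.8 14. ] [ 0.26  0.5  -0.06] 0.0396
0.1688 False [ 0.5254 -0.2588  0.1708] [-1.3  1.4 13.3] [ 0.23  0.39 -0.03] 0.0399
0.1683 False [ 0.5254 -0.2587  0.1705] [-2.7  1.1 14. ] [ 0.44  0.3  -0.05] 0.0398
0.1678 False [ 0.5254 -0.2587  0.1705] [-4.   2.8 17.6] [ 0.59  0.57 -0.  ] 0.0397
34.475
```

Force held near 15 N, then TCP stopped at 0.1705 while force rose: the head appears to have landed. I'll ease off, release, retreat and look.

```bash
python3 - <<'E'
from plant import *
from h import *
f0=np.array([-.09,.09,-2.6])
movel([.5254,-.2587,.1705],feed=.02);sleep(.1);print((state()["force"]-f0).round(1),state()["position"])
gripper_to(.09);s=state();print(s["width"],s["force"].round(1),s["position"])
p=s["position"];movel([p[0],p[1],.28],feed=.12);s=state();print(s["force"].round(1))
u=np.array([.34,-.05,.40]);move_pose(u,down(W))
C={n:camera(n) for n in("scene","top")};[np.savez(n+"6.npz",**C[n]) for n in C]
print(state()["time"])
X=np.array([.5254,-.2587,.17]);a=[]
for n in C:
    k=proj(C[n],X).astype(int);o=k-[40,50];print(n,k,o);a.append(cv2.resize(C[n]["frame"][o[1]:o[1]+100,o[0]:o[0]+80],None,fx=5,fy=5,interpolation=cv2.INTER_CUBIC))
cv2.imwrite("pics/c7.png",np.hstack(a))
E
```

```text
[-3.5  0.4  7.6] [ 0.5254132  -0.25869787  0.17055175]
0.08982950173367991 [-0.5 -0.9  0.1] [ 0.5254227  -0.25870678  0.17052936]
[-0.6  0.4  0.4]
38.0667
scene [459 166] [419 116]
top [482 221] [442 171]
```

View pics/c7.png

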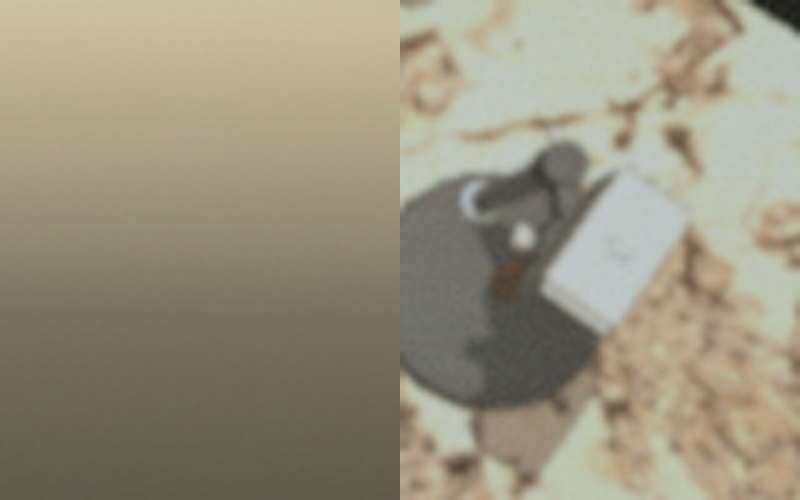

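The top crop shows the head sitting over the collar, top centre at about px (485,220), with the scene view blocked by the arm. I'll check the seating by touch: closed fingertips on the head's top should meet it at TCP z≈0.207 if home.

```bash
python3 - <<'E'
from plant import *
from h import *
X,Y=.5256,-.2588
gripper_to(0.0)
move_pose([X,Y,.235],down(W));sleep(.2);f0=np.array(state()["force"])
h=movel([X,Y,.203],feed=.02,contact_N=4);s=state();print(h,s["position"].round(4),(s["force"]-f0).round(1),s["time"])
if h:
    z=s["position"][2]
    for i in range(14):
        z-=.0005;movel([X,Y,z],feed=.01,contact_N=7);sleep(.06);s=state();f=s["force"]-f0
        print(round(z,4),s["position"][2].round(4),f.round(1))
        if f[2]>17:break
print(s["time"])
E
```

```text
True [ 0.5258 -0.2588  0.2074] [ 1.6 -0.1  3.8] 42.0667
0.2069 0.2074 [0.9 0.8 4.9]
0.2064 0.2074 [-0.4  1.3  7.2]
0.2059 0.2074 [-2.4  2.   9.7]
0.2054 0.2074 [-2.3  3.7 11.5]
0.2049 0.2074 [-3.5  3.8 13.9]
0.2044 0.2074 [-3.1  4.3 15.9]
0.2039 0.2073 [-5.4  4.5 18.7]
44.225
```

The fingertips met the head top at 0.2074 and it didn't move under 18.7 N, more than the ~15 N that moved it earlier, so it is seated. I'll lift off, check that the pot hasn't moved, and hand in.

```bash
python3 - <<'E'
from plant import *
from h import *
p=state()["position"];movel([.5256,-.2588,.26],feed=.1)
movel([.45,-.22,.33],feed=.2);sleep(.3)
a=np.load("top0.npz")["frame"];b=camera("top")["frame"]
r=np.s_[268:298,228:248]
print("pot edge shift px",cv2.phaseCorrelate(cv2.cvtColor(a[r],6).astype(np.float32),cv2.cvtColor(b[r],6).astype(np.float32)),"diff",np.abs(a[r].astype(int)-b[r]).mean())
print(state()["force"].round(1),state()["time"])
print(hand_in())
E
```

```text
pot edge shift px ((0.1863475131499328, -0.2381704638743738), 0.5272066418329875) diff 13.721666666666666
[ 0.3  1.1 -0.3] 45.9833
the job is handed in; nothing more can be done
None
```

The job is handed in at about 46 s: the mallet is out of the pot and pressed home in the collar, with its head top about 0.4 mm from the expected height by touch. I let go and backed the arm off; the pot's rim moved under 0.3 px in the top view, and the judge returned no verdict.

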